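# Count out three brayer rollers on the tilting board

### The arm

A 6-joint arm with a two-finger parallel gripper is mounted at the origin on the work surface. World frame = base frame: x ahead of the robot, y to its left, z up, the work surface at z = 0. Lengths are in m, angles in rad, forces in N, time in s.
With the tool pointing down it reaches from about 0.35 to 0.775 m from the base axis. Payload 5.5 kg.
Tool frame: the origin (TCP) lies midway between the tips of the shut fingers; the grasp point (between the pads) lies 19 mm behind it; z points along the fingers, y is the line along which they close (so a half turn about z gives the same grasp; the last joint's range is limited). The gripper opens to 85 mm and grips with 20 to 120 N. Pads are 22 mm wide; open, the fingers measure 114 mm over their backs; the gripper's body (76 mm by 85 mm) begins 54 mm behind the grasp point. The pads swing forward as they close: fully open they stand 13 mm farther back than shut.
Start: joints at [-1.301, 0.313, 0.046, 1.304, 0, 1.431], TCP at [0.229, -0.527, 0.231] pointing down, gripper open.
Joint ranges: [-2.76, 2.76], [-0.86, 1.69], [-1.03, 1.26], [-2.2, 2.34], [-1.47, 1.5], [-3.14, 3.14]. Speed limits (rad/s): [2.57, 2.57, 3.14, 3.14, 3.14, 3.14].

### API

Orientations are given as a unit quaternion [w, x, y, z].
In Python, from workcell import telemetry, imaging, env gives the robot as it stands. The module is installed in compiled form; this text tells all that it offers.
- The arm moves only by the tool step_arm, never from a script. Its argument "moves" is a list of rows, each a list of 3 entries, a list of its own where there are three numbers: the shift along the tool's x, y, z in mm, then the turn, a rotation vector about the tool's x, y, z in rad, then the finger opening in mm, from 0 to 85.4. A call has 1 to 8 rows; each row is the pose to reach, as a shift and turn from the pose commanded when the call began, along the tool's axes at that moment; what a row does not reach only later rows make up. A row lasts 1/12 s, in which the tool goes at most 41.7 mm and 7.16 degrees, less where a joint would pass 70% of its speed; a pose out of reach is approached as far as the arm can. A call with a gripper value outside its range is refused whole. The fingers move at their own pace and stop on an object; "grip_force" is the grip in N (left out, the last holds). Time passes only in rows, so rows that repeat a pose let the fingers close. It gives the time, the measured TCP pose, the force, the opening and the grip force at its end, in the units of the state.
- telemetry.get_state(): the state, without advancing time (a new reading comes with each control period).
- imaging.read_camera(name): name is "scene" or "top" or "wrist"; returns the picture (400x640x3 uint8, red, green, blue); there is no depth.
- imaging.camera_params(name): a dict with "camera_matrix" (3x3 intrinsics, pixels), "D" ([k1, k2, p1, p2, k3] as OpenCV has them; the pictures are not rectified), "pose" (4x4, takes a point from camera to world coordinates). Camera axes: x right, y up, looking along -z (the intrinsics and any distortion apply to the point x, -y, -z); pixel columns grow to the right and rows downward; lengths in m; the calibration is good to about 2 mm. A picture is of the moment at which its call begins: read the wrist's pose just before it. camera_params takes no time and is no camera call; for the wrist camera it gives the pose at the moment of the call.
- env.hand_in(): hands the job in; it is judged then, once.
The state is a dict: "clock": time; "joint_pos": joint angles; "qvel": joint speeds; "tau": joint torques, N m; "tcp_pos": TCP position; "orientation": TCP orientation; "wrist_force": force on the tool from outside, world axes, zero at the start; "ft_torque": the same for the moment, N m; "finger_gap": finger opening in m; "grip_force": force on a finger pad.
Only numpy, scipy, OpenCV 4.12 (cv2) and the standard library are available. Lean on these libraries where they do the work, as an engineer would, in place of code of your own. Each camera call takes 0.05 s, during which the arm holds its last target. There are 200 camera calls.

### The job

Count out three rollers: tilt the counting board, handle end down, slowly enough for the rollers to drop in, until a roller lies in each of the three pockets and the two left over have run past them to the far shelf. Then tip it the other way so that the two left over roll back into the channel and the three stay in their pockets, and finally set the board level again and let go. No roller may come off the board, and leave the other things on the table where they are.

Things in the scene. Friction and masses are not known exactly. Their poses are not given: they have to be found in the camera images.
- stand: fixed plywood stand of the counting board: foot 160 x 170 x 12 mm, two upright cheeks 162 mm high; origin at the centre of its underside on the table; x level along the board's lane towards the handle end (to the robot's left, give or take 0.45 rad), y parallel to the pivot, z up
- pivot (a point): the board's pivot axis, on the stand's centre line 140 mm above the table, parallel to the stand's y; axes as the stand's. The plywood board is a lane 103 mm wide and 309 mm long between walls; side wall tops 34 mm, end wall tops 40 mm above the pivot when level. Along it: channel, three pockets, far shelf, end wall, handle
- board (a joint): tilt of the board: 0 level (as at the start), positive = handle end down, channel end up; negative = the reverse; stops at -0.6 and +0.6 rad. A stiff friction pivot holds it wherever it is left: 6 N at the handle, plus some 3 N for the rollers' weight. Tilting at some 0.3 rad/s is slow enough for the pockets to catch
- handle (a point): middle of the handle, a level round steel bar 14 mm thick, 90 mm long, parallel to the pivot, on two slanted arms at its ends. In the board's frame 190 mm along the lane from the pivot axis and 75 mm above it; clear of the end wall (top 35 mm lower). Gripped lightly from above it turns between the pads as the board tilts. x along the lane, outwards; y along the bar
- channel (a point): middle of the channel at the board's end away from the handle, at the level of the rib tops (12 mm above the pivot when level); x along the lane towards the handle, z square to the board. It spans x -68 to +68 mm; its floor falls by 0.21 rad away from the pockets, deepest at the end wall, so rollers stay in it when the board is level
- far_shelf (a point): middle of the flat far shelf's surface, between the third pocket and the handle-end wall; spans x -27 to +27 mm, room for just two rollers side by side. Axes as the channel's
- pocket1 (a point): pocket next to the channel: the point where the centre of a roller lying in it comes (12 mm below the rib tops). 28 mm long, 25 mm deep, across the whole lane, 12 mm ribs between. A roller in it lies flush with the ribs; others roll over it only at a tilt above some 0.4 rad: going to just short of the stop (0.55 or more) and waiting 2 s gets them over. Axes as the channel's.
- pocket2 (a point): pocket in the middle: the point where the centre of a roller lying in it comes (12 mm below the rib tops). 28 mm long, 25 mm deep, across the whole lane, 12 mm ribs between. A roller in it lies flush with the ribs; others roll over it only at a tilt above some 0.4 rad: going to just short of the stop (0.55 or more) and waiting 2 s gets them over. Axes as the channel's.
- pocket3 (a point): pocket next to the far shelf: the point where the centre of a roller lying in it comes (12 mm below the rib tops). 28 mm long, 25 mm deep, across the whole lane, 12 mm ribs between. A roller in it lies flush with the ribs; others roll over it only at a tilt above some 0.4 rad: going to just short of the stop (0.55 or more) and waiting 2 s gets them over. Axes as the channel's.
- roller1: one of five alike brayer rollers, smooth hard black plastic with aluminium ends (friction about 0.2), a cylinder 26 mm in diameter and 100 mm long, about 80 g; origin at its centre, its y axis along the cylinder. All five lie side by side in the channel at the start, across the lane.
- roller2: one of five alike brayer rollers, smooth hard black plastic with aluminium ends (friction about 0.2), a cylinder 26 mm in diameter and 100 mm long, about 80 g; origin at its centre, its y axis along the cylinder. All five lie side by side in the channel at the start, across the lane.
- roller3: one of five alike brayer rollers, smooth hard black plastic with aluminium ends (friction about 0.2), a cylinder 26 mm in diameter and 100 mm long, about 80 g; origin at its centre, its y axis along the cylinder. All five lie side by side in the channel at the start, across the lane.
- roller4: one of five alike brayer rollers, smooth hard black plastic with aluminium ends (friction about 0.2), a cylinder 26 mm in diameter and 100 mm long, about 80 g; origin at its centre, its y axis along the cylinder. All five lie side by side in the channel at the start, across the lane.
- roller5: one of five alike brayer rollers, smooth hard black plastic with aluminium ends (friction about 0.2), a cylinder 26 mm in diameter and 100 mm long, about 80 g; origin at its centre, its y axis along the cylinder. All five lie side by side in the channel at the start, across the lane.
- ink_jar: white ink jar, 68 mm wide, 85 mm high, beside the board; a bystander, origin at the centre of its underside; to be left alone.
- tape_roll: cardboard ring of a used tape roll, 96 mm wide, 25 mm high, lying beside the board; a bystander, origin at the centre of its underside; to be left alone.
- ink_tub: low white ink tub with a dark lid, 92 mm wide, 55 mm high, beyond the channel end of the board; a bystander, origin at the centre of its underside; to be left alone.
- palette_knife: spatula, 200 mm long, lying; a bystander, origin at the centre of its underside; to be left alone.
- squeegee: wooden squeegee with a rubber blade, 200 mm long, 30 mm high, lying; a bystander, origin at the centre of its underside; to be left alone.
There are look-alikes about, which are no part of the job. Leave any blue look-alike of the roller2 alone. Leave any blue look-alike of the roller3 alone.

How it is judged:
By the outcome, as a careful person would: the job done as asked, in the order asked, and still so for the second after the job is handed in, with the robot touching nothing.
It also fails if it takes over 59 s, if anything falls off the work surface, if the arm or the gripper's body presses on something with over 40 N, if the wrist force passes 120 N, or if a joint passes its speed limit or range.

## Working session

There is one attempt and no reset: what is moved stays moved. The work goes in short steps, Python scripts to look and compute and a tool call to move; the robot and the scene stay as the last step left them, time stands still between calls to the robot, and variables do not carry over. Pictures are saved under pics/ and viewed, at most 10 in all, crops included, and the job is handed in when it is done.

Besides the shell and the picture viewer there is one more tool, called by a JSON object that holds its "op" and its "data", one argument or row to a line. step_arm: Moves the arm, as the interface text tells. Its arguments: {"type":"object","properties":{"moves":{"type":"array"},"grip_force":{"type":"number"}},"required":["moves"]}

```bash
mkdir -p pics
python3 - <<'E'
from workcell import telemetry, imaging
import cv2,numpy as np
ims=[imaging.read_camera(n) for n in("scene","top")]
for n,i in zip(("scene","top"),ims):
    cv2.imwrite(f"pics/{n}0.png",i[:,:,::-1]); p=imaging.camera_params(n);print(n,p["camera_matrix"],p["D"],np.round(p["pose"],3))
s=telemetry.get_state();print(s)
E
```

```text
scene [[388.00262353   0.         311.10298662]
 [  0.         388.00262353 192.99315868]
 [  0.           0.           1.        ]] [-0.07399536  0.          0.          0.          0.        ] [[ 0.669 -0.629  0.396  1.012]
 [ 0.743  0.569 -0.353 -0.371]
 [-0.003  0.531  0.848  1.197]
 [ 0.     0.     0.     1.   ]]
top [[462.84617063   0.         321.56023435]
 [  0.         462.84617063 201.02105108]
 [  0.           0.           1.        ]] [0.01336995 0.         0.         0.         0.        ] [[-0.022  0.999 -0.049  0.443]
 [-1.    -0.022  0.003  0.055]
 [ 0.002  0.049  0.999  1.233]
 [ 0.     0.     0.     1.   ]]
{'clock': 0.1, 'joint_pos': array([-1.30058339e+00,  3.13929368e-01,  4.51139702e-02,  1.30358780e+00,
       -2.30609309e-05,  1.43120776e+00]), 'qvel': array([ 3.17016457e-04, -2.63528105e-03,  2.25872721e-03, -8.80219265e-05,
       -9.48453333e-05, -1.99993115e-03]), 'tau': array([ 1.51302105e-03, -4.81727064e+01,  2.99242973e+01,  1.28227743e-02,
       -2.02160782e-04,  1.06544192e-05]), 'tcp_pos': array([ 0.2289678 , -0.52696556,  0.23050446]), 'orientation': array([-8.00972393e-04,  9.79080866e-01,  2.03469929e-01, -6.39428651e-05]), 'wrist_force': array([-0.07117785, -0.45832231, -0.39819566]), 'ft_torque': array([-0.02823821, -0.03990008, -0.01995157]), 'grip_force': 0.0, 'finger_gap': 0.08543656303748187}
```

View pics/scene0.png

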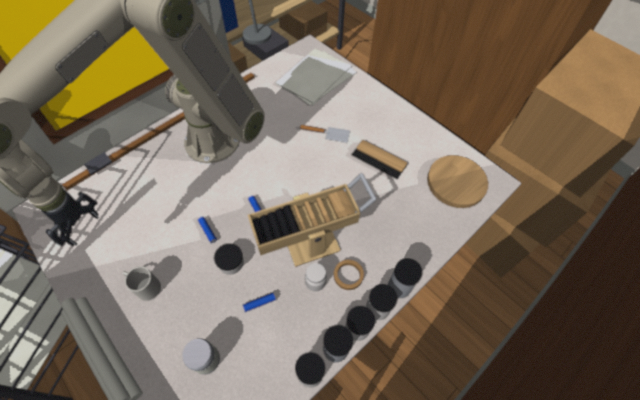

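View pics/top0.png

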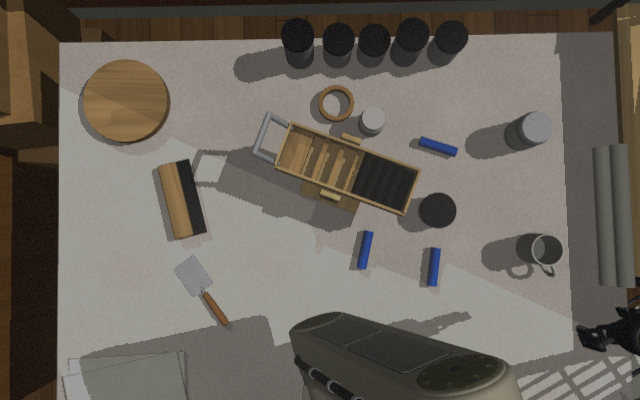

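The scene view shows the board at about (305,215), with its handle at about (380,185). In the top view the board runs from (410,195) to (285,145), with the grey handle bar at about (262,136). The things that could be mistaken for rollers:
- five black rollers in the channel, top (385,180): these are the ones I want
- blue rollers at top (438,146), (365,250) and (434,267): look-alikes, leave alone
- black-lidded jars at the top edge and the ink tub at (437,210): not rollers

The only thing to grip is the handle bar.

Run:
```python
import cv2,numpy as np
a=cv2.imread("pics/top0.png")[95:225,240:430];b=cv2.imread("pics/scene0.png")[160:280,235:425]
a=cv2.resize(a,None,fx=4,fy=4,interpolation=cv2.INTER_CUBIC)
cv2.imwrite("pics/c1.png",a)
```

```text
(no output)
```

View pics/c1.png

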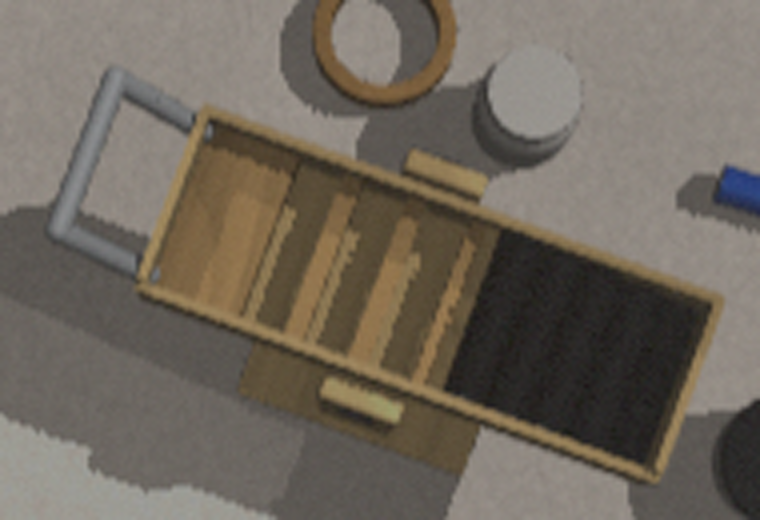

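```bash
cat > h.py <<'E'
import cv2,numpy as np
from workcell import telemetry, imaging
from scipy.spatial.transform import Rotation as R
def ray(cam,px,z):
    p=imaging.camera_params(cam);u=cv2.undistortPoints(np.array(px,float).reshape(-1,1,2),p["camera_matrix"],np.array(p["D"]))[:,0]
    d=np.c_[u[:,0],-u[:,1],-np.ones(len(u))]@p["pose"][:3,:3].T;o=p["pose"][:3,3]
    return o+d*((z-o[2])/d[:,2])[:,None]
def proj(cam,P):
    p=imaging.camera_params(cam);q=(np.atleast_2d(P)-p["pose"][:3,3])@p["pose"][:3,:3]*[1,-1,-1]
    return cv2.projectPoints(q,np.zeros(3),np.zeros(3),p["camera_matrix"],np.array(p["D"]))[0][:,0]
E
python3 - <<'E'
from h import *
np.set_printoptions(precision=4,suppress=True)
c=lambda l:[(240+(a-1.5)/4,95+(b-1.5)/4) for a,b in l]
B=ray("top",c([(115,75),(62,230)]),.215);W=ray("top",c([(207,108),(140,290)]),.18);W2=ray("top",c([(722,300),(657,480)]),.18)
K=ray("top",c([(447,173),(362,400)]),.162)
print(B,W,W2,K,sep="\n")
d=W.mean(0)-W2.mean(0);print("wall yaw",np.arctan2(d[1],d[0]),np.linalg.norm(d))
e=B[0]-B[1];print("bar perp",np.arctan2(e[1],e[0])+np.pi/2,np.linalg.norm(e))
h=B.mean(0);k=K.mean(0);e=(h-k)[:2];print("piv->handle",np.linalg.norm(e),np.arctan2(e[1],e[0]),h,k)
s=telemetry.get_state();print(R.from_quat(s["orientation"],scalar_first=True).as_matrix())
E
```

```text
[[0.6899 0.1656 0.215 ]
 [0.604  0.1963 0.215 ]]
[[0.6782 0.1169 0.18  ]
 [0.5741 0.1572 0.18  ]]
[[ 0.561  -0.1751  0.18  ]
 [ 0.4591 -0.1348  0.18  ]]
[[ 0.6409 -0.0212  0.162 ]
 [ 0.5095  0.0314  0.162 ]]
wall yaw 1.192494486430846 0.31420278817016567
bar perp 1.2271620618001995 0.09126325683781303
piv->handle 0.18985724682807348 1.1834171655776116 [0.6469 0.1809 0.215 ] [0.5752 0.0051 0.162 ]
[[ 0.9172  0.3984 -0.0005]
 [ 0.3984 -0.9172  0.0015]
 [ 0.0002 -0.0016 -1.    ]]
```

Two readings agree: the pivot-to-handle distance measures 190 mm, the yaw is about 1.19, and the handle is at about (0.647, 0.181, 0.215).

{"op": "step_arm", "data": {
  "moves": [
    [[20,-15,-40],[0,0,-0.12],85],
    [[40,-30,-75],[0,0,-0.24],85],
    [[65,-48,-105],[0,0,-0.36],85],
    [[95,-70,-125],[0,0,-0.48],85],
    [[125,-92,-140],[0,0,-0.6],85],
    [[158,-115,-145],[0,0,-0.72],85],
    [[190,-138,-150],[0,0,-0.84],85],
    [[220,-160,-150],[0,0,-0.96],85]
  ],
  "grip_force": 30
}}

```text
clock: 0.77
tcp_pos: [0.3679, -0.2916, 0.3824]
orientation: [0.001, 0.773, 0.635, 0.0]
wrist_force: [1.0, -0.2, -0.1]
finger_gap: 0.0852
grip_force: 0.0
```

```bash
cat > g.py <<'E'
from h import *
import sys
def go(th,yaw=1.19,hz=0,h=np.array([.647,.181])):
    s=telemetry.get_state();M=R.from_quat(s["orientation"],scalar_first=True)
    d=np.array([np.cos(yaw),np.sin(yaw)]);r=.2043;a=.376-th
    P=np.r_[h+d*(r*np.cos(a)-.19),.14+r*np.sin(a)-.019+hz]
    y=np.r_[d,0];z=np.array([0,0,-1]);T=R.from_matrix(np.c_[np.cross(y,z),y,z])
    return np.round(M.inv().apply(P-s["tcp_pos"])*1000,1),np.round((M.inv()*T).as_rotvec(),3),s
if __name__=="__main__":
    a,b,s=go(float(sys.argv[1]),hz=float(sys.argv[2]));print(a,b,s["clock"],s["joint_pos"].round(2),s["tcp_pos"].round(4),s["wrist_force"].round(1),s["finger_gap"])
E
python3 g.py 0 .165
```

```text
[517.9 181.8  21.1] [ 1.000e-03  2.000e-03 -1.386e+00] 0.7667 [-0.84  0.11  0.15  1.61  0.    0.93] [ 0.3679 -0.2916  0.3824] [ 1.  -0.2 -0.1] 0.08522376574054523
```

{"op": "step_arm", "data": {
  "moves": [
    [[32,11,0],[0,0,-0.09],85],
    [[65,23,0],[0,0,-0.18],85],
    [[97,34,0],[0,0,-0.27],85],
    [[130,46,0],[0,0,-0.36],85],
    [[162,57,0],[0,0,-0.45],85],
    [[195,68,0],[0,0,-0.54],85],
    [[227,80,0],[0,0,-0.63],85],
    [[260,91,0],[0,0,-0.72],85]
  ]
}}

```text
clock: 1.43
tcp_pos: [0.5087, -0.0548, 0.381]
orientation: [-0.0, 0.5, 0.866, -0.0]
wrist_force: [1.2, -0.7, -0.4]
finger_gap: 0.0851
grip_force: 0.0
```

```bash
python3 g.py 0 .165
```

```text
[135.1 237.7  19.9] [-0.    -0.    -0.667] 1.4333 [-0.26  0.19  0.25  1.63 -0.    0.78] [ 0.5087 -0.0548  0.381 ] [ 1.2 -0.7 -0.4] 0.08507383190709941
```

{"op": "step_arm", "data": {
  "moves": [
    [[19,33,0],[0,0,-0.09],85],
    [[38,67,0],[0,0,-0.18],85],
    [[57,100,0],[0,0,-0.28],85],
    [[76,134,0],[0,0,-0.37],85],
    [[95,167,10],[0,0,-0.46],85],
    [[115,202,30],[0,0,-0.56],85],
    [[135,237,55],[0,0,-0.66],85],
    [[135,237,80],[0,0,-0.66],85]
  ]
}}

```text
clock: 2.1
tcp_pos: [0.6495, 0.1833, 0.2996]
orientation: [0.001, 0.191, 0.982, 0.001]
wrist_force: [-0.9, -0.4, -1.1]
finger_gap: 0.0849
grip_force: 0.0
```

Run:
```python
from h import *
import g
p=imaging.camera_params("wrist");i=imaging.read_camera("wrist");cv2.imwrite("pics/w1.png",i[:,:,::-1])
print(proj("wrist",[[.6899,.1656,.215],[.604,.1963,.215],[.647,.181,.215]]),g.go(0)[:2],telemetry.get_state()["tcp_pos"])
```

```text
[[319.70236769 276.59744123]
 [313.77888172 145.66392893]
 [317.00577207 214.84142665]] (array([-2.2, -0.3, 94.9]), array([-0.005, -0.01 , -0.006])) [0.64614535 0.18220469 0.29093752]
```

View pics/w1.png

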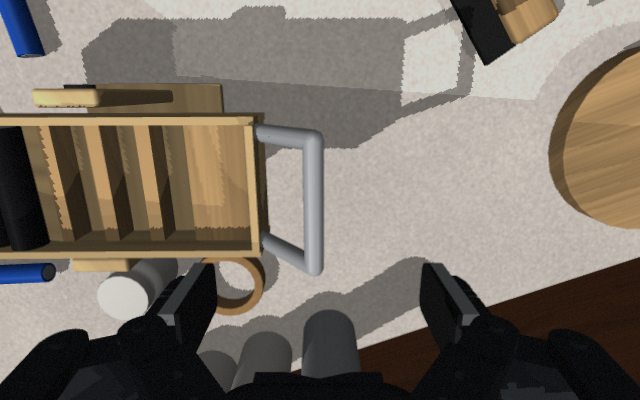

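The wrist picture shows the bar from (314,140) to (315,270), upright in the image and within about 2 mm of the prediction. I'll go down and grip it.

{"op": "step_arm", "data": {
  "moves": [
    [[-1,0,25],[0,0,0],70],
    [[-2,0,50],[0,0,0],60],
    [[-2,0,75],[0,0,0],50],
    [[-2,0,92],[-0.005,-0.01,-0.005],40],
    [[-2,0,94],[-0.005,-0.01,-0.005],10],
    [[-2,0,94],[-0.005,-0.01,-0.005],5],
    [[-2,0,94],[-0.005,-0.01,-0.005],5],
    [[-2,0,94],[-0.005,-0.01,-0.005],5]
  ],
  "grip_force": 30
}}

```text
clock: 2.82
tcp_pos: [0.6482, 0.1791, 0.2089]
orientation: [0.005, 0.192, 0.981, 0.003]
wrist_force: [-2.6, 6.2, -4.2]
finger_gap: 0.0126
grip_force: 30.9
```

```bash
python3 g.py 0 0
python3 - <<'E'
import numpy as np
r=.2043
for t in np.arange(0,.581,.025):
    for s in(1,-1):
        a=.376-s*t;print(round(s*t,3),round((r*np.cos(a)-.19)*1e3),round((r*np.sin(a)-.075)*1e3),end=" | ")
    print()
E
```

```text
[ 1.9  1.2 12.9] [ 0.008  0.008 -0.005] 2.8167 [0.15 0.51 0.28 1.33 0.   0.54] [0.6482 0.1791 0.2089] [-2.6  6.2 -4.2] 0.01257381066473814
0.0 0 0 | -0.0 0 0 | 
0.025 2 -5 | -0.025 -2 5 | 
0.05 4 -10 | -0.05 -4 9 | 
0.075 5 -14 | -0.075 -6 14 | 
0.1 7 -19 | -0.1 -8 19 | 
0.125 8 -24 | -0.125 -11 23 | 
0.15 9 -29 | -0.15 -13 28 | 
0.175 10 -34 | -0.175 -16 32 | 
0.2 11 -39 | -0.2 -19 36 | 
0.225 12 -44 | -0.225 -21 41 | 
0.25 13 -49 | -0.25 -24 45 | 
0.275 13 -54 | -0.275 -27 49 | 
0.3 14 -59 | -0.3 -31 53 | 
0.325 14 -65 | -0.325 -34 57 | 
0.35 14 -70 | -0.35 -37 61 | 
0.375 14 -75 | -0.375 -41 64 | 
0.4 14 -80 | -0.4 -44 68 | 
0.425 14 -85 | -0.425 -48 72 | 
0.45 14 -90 | -0.45 -52 75 | 
0.475 13 -95 | -0.475 -55 79 | 
0.5 13 -100 | -0.5 -59 82 | 
0.525 12 -105 | -0.525 -63 85 | 
0.55 11 -110 | -0.55 -67 88 | 
0.575 10 -115 | -0.575 -71 91 |
```

The grip is 12 mm too high, because the previous command hadn't settled when I measured. I'll open, lower and grip again.

{"op": "step_arm", "data": {
  "moves": [
    [[0,0,0],[0,0,0],40],
    [[0,0,0],[0,0,0],40],
    [[1,1,6],[0.005,0.005,-0.005],40],
    [[2,1,12],[0.008,0.008,-0.005],40],
    [[2,1,12],[0.008,0.008,-0.005],10],
    [[2,1,12],[0.008,0.008,-0.005],5],
    [[2,1,12],[0.008,0.008,-0.005],5],
    [[2,1,12],[0.008,0.008,-0.005],5]
  ],
  "grip_force": 30
}}

```text
clock: 3.48
tcp_pos: [0.6474, 0.1793, 0.1947]
orientation: [0.0, 0.19, 0.982, -0.002]
wrist_force: [0.4, 0.5, -2.4]
finger_gap: 0.0129
grip_force: 29.2
```

```bash
python3 g.py 0 0
python3 - <<'E'
from h import *
i=imaging.read_camera("scene");cv2.imwrite("pics/s1.png",cv2.resize(i[130:300,220:440,::-1],None,fx=3,fy=3))
E
python3 g.py 0 0
```

```text
[ 1.   1.4 -1.3] [-0.003  0.001 -0.001] 3.4833 [ 0.15  0.52  0.27  1.32 -0.    0.53] [0.6474 0.1793 0.1947] [ 0.4  0.5 -2.4] 0.01294933794414128
[ 1.   1.4 -1.3] [-0.003  0.001 -0.001] 3.5333 [ 0.15  0.52  0.27  1.32 -0.    0.53] [0.6474 0.1793 0.1948] [ 0.8  0.1 -4.6] 0.012999773338031761
```

View pics/s1.png

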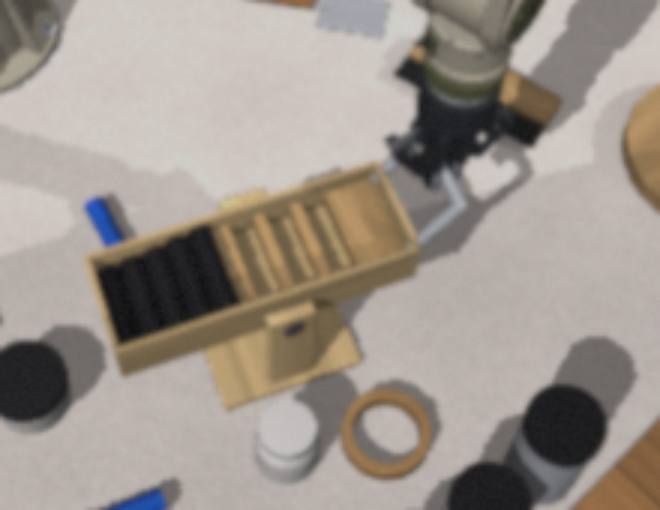

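Gripped. Now I'll tilt the handle end down: 0.3 rad/s up to 0.2 rad, where the rollers still stay in the channel, then slower.

{"op": "step_arm", "data": {
  "moves": [
    [[0,2,5],[0,0,0],5],
    [[0,4,10],[0,0,0],5],
    [[0,5,14],[0,0,0],5],
    [[0,7,19],[0,0,0],5],
    [[0,8,24],[0,0,0],5],
    [[0,9,29],[0,0,0],5],
    [[0,10,34],[0,0,0],5],
    [[0,11,39],[0,0,0],5]
  ]
}}

```text
clock: 4.2
tcp_pos: [0.6516, 0.1896, 0.1579]
orientation: [0.001, 0.19, 0.982, -0.001]
wrist_force: [-3.3, 0.6, 7.2]
finger_gap: 0.0131
grip_force: 30.7
```

```bash
python3 g.py 0.2 0
```

```text
[1.1 1.5 1.2] [-0.002  0.003 -0.001] 4.2 [ 0.17  0.54  0.22  1.24 -0.    0.55] [0.6516 0.1896 0.1579] [-3.3  0.6  7.2] 0.01309354992893241
```

{"op": "step_arm", "data": {
  "moves": [
    [[0,1,3],[0,0,0],5],
    [[0,1,6],[0,0,0],5],
    [[0,2,9],[0,0,0],5],
    [[0,2,12],[0,0,0],5],
    [[0,2,15],[0,0,0],5],
    [[0,3,19],[0,0,0],5],
    [[0,3,22],[0,0,0],5],
    [[0,3,25],[0,0,0],5]
  ]
}}

```text
clock: 4.87
tcp_pos: [0.653, 0.193, 0.1331]
orientation: [0.002, 0.189, 0.982, -0.001]
wrist_force: [-3.4, 2.7, 7.2]
finger_gap: 0.0131
grip_force: 31.3
```

{"op": "step_arm", "data": {
  "moves": [
    [[0,0,3],[0,0,0],5],
    [[0,0,6],[0,0,0],5],
    [[0,0,9],[0,0,0],5],
    [[0,0,12],[0,0,0],5],
    [[0,0,15],[0,0,0],5],
    [[0,0,18],[0,0,0],5],
    [[0,0,21],[0,0,0],5],
    [[0,0,24],[0,0,0],5]
  ]
}}

```text
clock: 5.53
tcp_pos: [0.6533, 0.1938, 0.1089]
orientation: [0.002, 0.189, 0.982, -0.0]
wrist_force: [-1.9, 4.2, 5.9]
finger_gap: 0.013
grip_force: 31.7
```

```bash
python3 g.py 0.44 0
python3 - <<'E'
from h import *
a=imaging.read_camera("scene")[130:300,220:440,::-1];b=imaging.read_camera("top")[95:225,240:430,::-1]
a=cv2.resize(a,(500,386));b=cv2.resize(b,(290,198));o=np.zeros((386,790,3),np.uint8);o[:,:500]=a;o[:198,500:]=b
cv2.imwrite("pics/s2.png",o)
E
```

```text
[ 1.1 -0.3  0.9] [0.    0.003 0.   ] 5.5333 [ 0.17  0.57  0.14  1.14 -0.    0.55] [0.6533 0.1938 0.1089] [-1.9  4.2  5.9] 0.013006691203364108
```

View pics/s2.png

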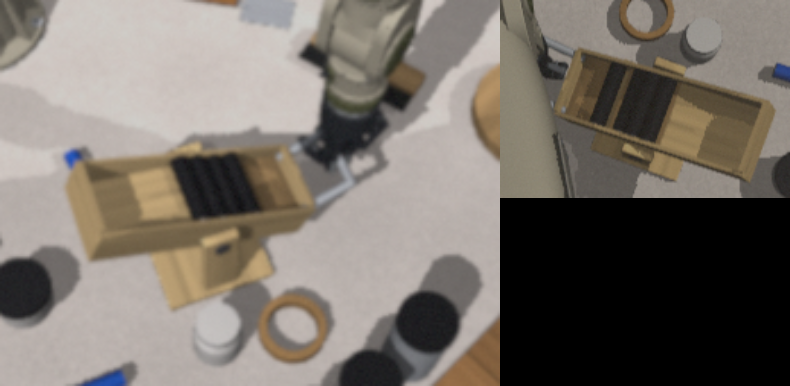

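The rollers have left the channel and are lying over the pockets, at about (215,185) in the scene part. None has come off. I'll go on to about 0.56 and wait there.

{"op": "step_arm", "data": {
  "moves": [
    [[0,0,3],[0,0,0],5],
    [[0,0,6],[0,0,0],5],
    [[0,0,9],[0,0,0],5],
    [[0,-1,12],[0,0,0],5],
    [[0,-1,15],[0,0,0],5],
    [[0,-2,18],[0,0,0],5],
    [[0,-2,21],[0,0,0],5],
    [[0,-3,25],[0,0,0],5]
  ]
}}

```text
clock: 6.3
tcp_pos: [0.6525, 0.1916, 0.0832]
orientation: [0.002, 0.189, 0.982, 0.001]
wrist_force: [-0.9, 9.4, 3.5]
finger_gap: 0.013
grip_force: 32.1
```

{"op": "step_arm", "data": {
  "moves": [
    [[0,0,0],[0,0,0],5],
    [[0,0,0],[0,0,0],5],
    [[0,0,0],[0,0,0],5],
    [[0,0,0],[0,0,0],5],
    [[0,0,0],[0,0,0],5],
    [[0,0,0],[0,0,0],5],
    [[0,0,0],[0,0,0],5],
    [[0,0,0],[0,0,0],5]
  ]
}}

```text
clock: 6.97
tcp_pos: [0.6525, 0.1915, 0.0822]
orientation: [0.001, 0.189, 0.982, 0.0]
wrist_force: [1.7, 9.5, -1.8]
finger_gap: 0.013
grip_force: 31.8
```

{"op": "step_arm", "data": {
  "moves": [
    [[0,0,0],[0,0,0],5],
    [[0,0,0],[0,0,0],5],
    [[0,0,0],[0,0,0],5],
    [[0,0,0],[0,0,0],5],
    [[0,0,0],[0,0,0],5],
    [[0,0,0],[0,0,0],5],
    [[0,0,0],[0,0,0],5],
    [[0,0,0],[0,0,0],5]
  ]
}}

```text
clock: 7.63
tcp_pos: [0.6524, 0.1915, 0.0822]
orientation: [0.001, 0.189, 0.982, 0.0]
wrist_force: [0.8, 9.3, -1.0]
finger_gap: 0.0129
grip_force: 31.8
```

{"op": "step_arm", "data": {
  "moves": [
    [[0,0,0],[0,0,0],5],
    [[0,0,0],[0,0,0],5],
    [[0,0,0],[0,0,0],5],
    [[0,0,0],[0,0,0],5],
    [[0,0,0],[0,0,0],5],
    [[0,0,0],[0,0,0],5],
    [[0,0,0],[0,0,0],5],
    [[0,0,0],[0,0,0],5]
  ]
}}

```text
clock: 8.3
tcp_pos: [0.6525, 0.1915, 0.0822]
orientation: [0.001, 0.189, 0.982, 0.0]
wrist_force: [1.9, 8.9, -0.4]
finger_gap: 0.0128
grip_force: 31.8
```

```bash
python3 g.py 0.56 0
python3 - <<'E'
from h import *
a=imaging.read_camera("scene")[180:250,240:370,::-1];b=imaging.read_camera("top")[105:195,250:430,::-1]
a=cv2.resize(a,(700,377),interpolation=2);b=cv2.resize(b,(420,210),interpolation=2);o=np.zeros((590,700,3),np.uint8);o[:377]=a;o[380:,:420]=b
cv2.imwrite("pics/s3.png",o)
E
```

```text
[ 1.2 -0.9 -1.4] [0.001 0.002 0.001] 8.3 [ 0.17  0.58  0.1   1.08 -0.    0.55] [0.6525 0.1915 0.0822] [ 1.9  8.9 -0.4] 0.01280129665578735
```

View pics/s3.png

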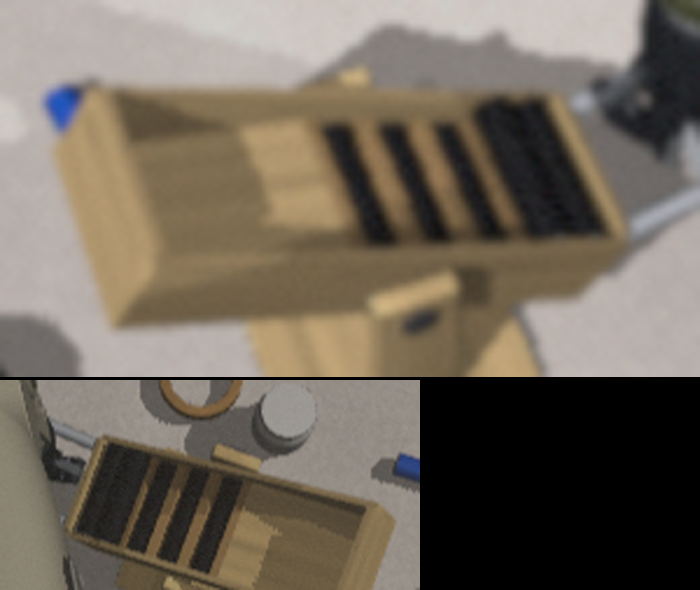

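All five are where they should be: one roller in each pocket, at about (360,185), (415,180) and (470,180), and two on the far shelf at (540,165). Now I'll tip it the other way.

{"op": "step_arm", "data": {
  "moves": [
    [[0,1,-5],[0,0,0],5],
    [[0,2,-10],[0,0,0],5],
    [[0,2,-15],[0,0,0],5],
    [[0,3,-20],[0,0,0],5],
    [[0,3,-25],[0,0,0],5],
    [[0,3,-30],[0,0,0],5],
    [[0,4,-35],[0,0,0],5],
    [[0,4,-40],[0,0,0],5]
  ]
}}

```text
clock: 9.07
tcp_pos: [0.6532, 0.1937, 0.1205]
orientation: [0.0, 0.189, 0.982, -0.001]
wrist_force: [2.9, 4.7, -7.4]
finger_gap: 0.013
grip_force: 30.6
```

{"op": "step_arm", "data": {
  "moves": [
    [[0,0,-5],[0,0,0],5],
    [[0,0,-10],[0,0,0],5],
    [[0,-0.5,-15],[0,0,0],5],
    [[0,-1,-20],[0,0,0],5],
    [[0,-2,-26],[0,0,0],5],
    [[0,-3,-31],[0,0,0],5],
    [[0,-3.5,-36],[0,0,0],5],
    [[0,-4.5,-41],[0,0,0],5]
  ]
}}

```text
clock: 9.73
tcp_pos: [0.6512, 0.1885, 0.1636]
orientation: [0.0, 0.19, 0.982, -0.002]
wrist_force: [1.2, 3.5, -7.0]
finger_gap: 0.0129
grip_force: 29.7
```

{"op": "step_arm", "data": {
  "moves": [
    [[0,-1,-5],[0,0,0],5],
    [[0,-2.5,-10],[0,0,0],5],
    [[0,-4,-15],[0,0,0],5],
    [[0,-5.5,-19],[0,0,0],5],
    [[0,-7,-24],[0,0,0],5],
    [[0,-9,-29],[0,0,0],5],
    [[0,-11,-34],[0,0,0],5],
    [[0,-12.5,-39],[0,0,0],5]
  ]
}}

```text
clock: 10.4
tcp_pos: [0.6464, 0.1765, 0.2025]
orientation: [0.0, 0.19, 0.982, -0.003]
wrist_force: [0.3, -2.8, -10.2]
finger_gap: 0.013
grip_force: 29.2
```

```bash
python3 g.py -0.04 0
```

```text
[ 1.1  1.2 -1.1] [-0.005  0.002 -0.001] 10.4 [ 0.15  0.51  0.28  1.34 -0.01  0.53] [0.6464 0.1765 0.2025] [  0.3  -2.8 -10.2] 0.013010726675977755
```

{"op": "step_arm", "data": {
  "moves": [
    [[0,-2,-5],[0,0,0],5],
    [[0,-4.5,-9],[0,0,0],5],
    [[0,-7,-14],[0,0,0],5],
    [[0,-9,-18],[0,0,0],5],
    [[0,-12,-23],[0,0,0],5],
    [[0,-14.5,-27],[0,0,0],5],
    [[0,-17,-32],[0,0,0],5],
    [[0,-20,-36],[0,0,0],5]
  ]
}}

```text
clock: 11.07
tcp_pos: [0.639, 0.1579, 0.2383]
orientation: [0.0, 0.19, 0.982, -0.003]
wrist_force: [0.5, -4.7, -12.8]
finger_gap: 0.0129
grip_force: 29.5
```

{"op": "step_arm", "data": {
  "moves": [
    [[0,-3,-4],[0,0,0],5],
    [[0,-6,-8],[0,0,0],5],
    [[0,-10,-12],[0,0,0],5],
    [[0,-13,-16],[0,0,0],5],
    [[0,-17,-20],[0,0,0],5],
    [[0,-20,-24],[0,0,0],5],
    [[0,-24,-28],[0,0,0],5],
    [[0,-27.5,-31],[0,0,0],5]
  ]
}}

```text
clock: 11.73
tcp_pos: [0.6291, 0.1331, 0.2698]
orientation: [0.001, 0.19, 0.982, -0.002]
wrist_force: [1.1, -2.9, -12.5]
finger_gap: 0.013
grip_force: 29.3
```

```bash
python3 g.py -0.44 0;python3 g.py -0.56 0
```

```text
[1.2 1.1 0. ] [-0.003  0.003 -0.001] 11.7333 [ 0.09  0.45  0.34  1.46 -0.    0.47] [0.6291 0.1331 0.2698] [  1.1  -2.9 -12.5] 0.013035339480466958
[  1.1 -17.8 -15.6] [-0.003  0.003 -0.001] 11.7333 [ 0.09  0.45  0.34  1.46 -0.    0.47] [0.6291 0.1331 0.2698] [  1.1  -2.9 -12.5] 0.013035339480466958
```

{"op": "step_arm", "data": {
  "moves": [
    [[0,-2,-2],[0,0,0],5],
    [[0,-4.5,-4],[0,0,0],5],
    [[0,-7,-6],[0,0,0],5],
    [[0,-9,-8],[0,0,0],5],
    [[0,-11,-10],[0,0,0],5],
    [[0,-13.5,-12],[0,0,0],5],
    [[0,-16,-14],[0,0,0],5],
    [[0,-18,-15.5],[0,0,0],5]
  ]
}}

```text
clock: 12.4
tcp_pos: [0.6226, 0.1168, 0.2852]
orientation: [0.001, 0.19, 0.982, -0.002]
wrist_force: [2.8, -3.7, -11.8]
finger_gap: 0.0128
grip_force: 29.3
```

{"op": "step_arm", "data": {
  "moves": [
    [[0,0,0],[0,0,0],5],
    [[0,0,0],[0,0,0],5],
    [[0,0,0],[0,0,0],5],
    [[0,0,0],[0,0,0],5],
    [[0,0,0],[0,0,0],5],
    [[0,0,0],[0,0,0],5],
    [[0,0,0],[0,0,0],5],
    [[0,0,0],[0,0,0],5]
  ]
}}

```text
clock: 13.07
tcp_pos: [0.6224, 0.1164, 0.2855]
orientation: [0.001, 0.19, 0.982, -0.002]
wrist_force: [2.1, -4.6, -10.5]
finger_gap: 0.0127
grip_force: 29.6
```

{"op": "step_arm", "data": {
  "moves": [
    [[0,0,0],[0,0,0],5],
    [[0,0,0],[0,0,0],5],
    [[0,0,0],[0,0,0],5],
    [[0,0,0],[0,0,0],5],
    [[0,0,0],[0,0,0],5],
    [[0,0,0],[0,0,0],5],
    [[0,0,0],[0,0,0],5],
    [[0,0,0],[0,0,0],5]
  ]
}}

```text
clock: 13.73
tcp_pos: [0.6225, 0.1164, 0.2855]
orientation: [0.001, 0.19, 0.982, -0.002]
wrist_force: [1.8, -5.3, -11.3]
finger_gap: 0.0129
grip_force: 29.6
```

{"op": "step_arm", "data": {
  "moves": [
    [[0,0,0],[0,0,0],5],
    [[0,0,0],[0,0,0],5],
    [[0,0,0],[0,0,0],5],
    [[0,0,0],[0,0,0],5],
    [[0,0,0],[0,0,0],5],
    [[0,0,0],[0,0,0],5],
    [[0,0,0],[0,0,0],5],
    [[0,0,0],[0,0,0],5]
  ]
}}

```text
clock: 14.4
tcp_pos: [0.6224, 0.1164, 0.2855]
orientation: [0.001, 0.19, 0.982, -0.002]
wrist_force: [2.7, -4.4, -11.9]
finger_gap: 0.0131
grip_force: 29.6
```

```bash
python3 g.py -0.56 0
python3 - <<'E'
from h import *
a=imaging.read_camera("scene")[160:260,220:380,::-1];b=imaging.read_camera("top")[105:205,250:430,::-1]
a=cv2.resize(a,(600,375),interpolation=2);b=cv2.resize(b,(378,210),interpolation=2);o=np.zeros((590,600,3),np.uint8);o[:375]=a;o[380:,:378]=b
cv2.imwrite("pics/s4.png",o)
E
```

```text
[ 1.2  0.2 -0. ] [-0.004  0.003 -0.001] 14.4 [ 0.06  0.43  0.34  1.49 -0.    0.44] [0.6224 0.1164 0.2855] [  2.7  -4.4 -11.9] 0.013138637865858286
```

View pics/s4.png

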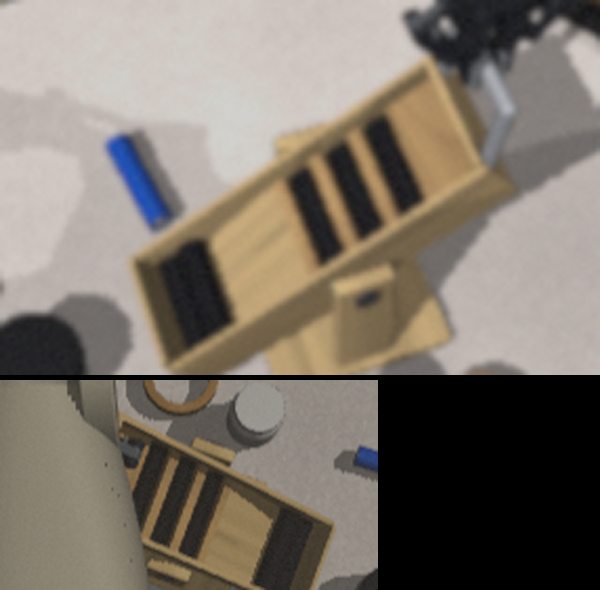

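The picture shows three rollers in the pockets, at (315,215), (350,190) and (392,165), and two at the channel end wall, at (195,295). Back to level.

{"op": "step_arm", "data": {
  "moves": [
    [[0,4,3],[0,0,0],5],
    [[0,8,6],[0,0,0],5],
    [[0,12,9],[0,0,0],5],
    [[0,16,13],[0,0,0],5],
    [[0,19,16],[0,0,0],5],
    [[0,23,20],[0,0,0],5],
    [[0,26.5,23.5],[0,0,0],5],
    [[0,30,27.5],[0,0,0],5]
  ]
}}

```text
clock: 15.17
tcp_pos: [0.6333, 0.1435, 0.2604]
orientation: [0.002, 0.19, 0.982, -0.003]
wrist_force: [-2.1, -6.4, 2.1]
finger_gap: 0.0131
grip_force: 30.0
```

{"op": "step_arm", "data": {
  "moves": [
    [[0,3.5,3.5],[0,0,0],5],
    [[0,7,7],[0,0,0],5],
    [[0,10,11],[0,0,0],5],
    [[0,13,15],[0,0,0],5],
    [[0,16,19.5],[0,0,0],5],
    [[0,19,24],[0,0,0],5],
    [[0,22,28],[0,0,0],5],
    [[0,24.5,32.5],[0,0,0],5]
  ]
}}

```text
clock: 15.83
tcp_pos: [0.6425, 0.1667, 0.2284]
orientation: [0.002, 0.19, 0.982, -0.002]
wrist_force: [-3.2, -5.3, 4.1]
finger_gap: 0.0129
grip_force: 29.3
```

{"op": "step_arm", "data": {
  "moves": [
    [[0,2,3.5],[0,0,0],5],
    [[0,4,7],[0,0,0],5],
    [[0,6,10.5],[0,0,0],5],
    [[0,8,14.5],[0,0,0],5],
    [[0,9.5,18],[0,0,0],5],
    [[0,11,22],[0,0,0],5],
    [[0,12.5,25.5],[0,0,0],5],
    [[0,14,29.5],[0,0,0],5]
  ]
}}

```text
clock: 16.5
tcp_pos: [0.648, 0.1801, 0.1993]
orientation: [0.003, 0.19, 0.982, -0.001]
wrist_force: [-3.3, -4.4, 5.4]
finger_gap: 0.0128
grip_force: 29.8
```

{"op": "step_arm", "data": {
  "moves": [
    [[0,0,0],[0,0,0],5],
    [[0,0,0],[0,0,0],5],
    [[0,0,0],[0,0,0],5]
  ]
}}

```text
clock: 16.75
tcp_pos: [0.6481, 0.1806, 0.1979]
orientation: [0.002, 0.19, 0.982, -0.001]
wrist_force: [-3.8, -3.0, 5.4]
finger_gap: 0.0127
grip_force: 29.9
```

```bash
python3 g.py 0 0
```

```text
[ 1.2 -0.   1.9] [-0.001  0.004 -0.001] 16.75 [ 0.15  0.52  0.27  1.32 -0.    0.54] [0.6481 0.1806 0.1979] [-3.8 -3.   5.4] 0.012697357544145624
```

{"op": "step_arm", "data": {
  "moves": [
    [[0,0,1.5],[0,0,0],5],
    [[0,1,3],[0,0,0],5],
    [[0,1,3],[0,0,0],5],
    [[0,1,3],[0,0,0],5]
  ]
}}

```text
clock: 17.08
tcp_pos: [0.6486, 0.1819, 0.194]
orientation: [0.002, 0.189, 0.982, -0.001]
wrist_force: [-2.7, -1.8, 5.7]
finger_gap: 0.0126
grip_force: 30.0
```

```bash
cat > lv.py <<'E'
from h import *
# vertical shift of end-wall patches vs. start, by template matching
for n,boxes in {"scene":[(248,205,40,55),(330,205,30,25),(300,185,40,15)],"top":[(385,170,40,50),(330,160,45,30)]}.items():
    o=cv2.cvtColor(cv2.imread(f"pics/{n}0.png"),cv2.COLOR_BGR2GRAY);c=cv2.cvtColor(imaging.read_camera(n),cv2.COLOR_RGB2GRAY)
    m=lambda g:cv2.resize(cv2.GaussianBlur(g,(3,3),0),None,fx=4,fy=4,interpolation=2)
    o,c=m(o),m(c)
    for x,y,w,h in boxes:
        t=o[4*y:4*(y+h),4*x:4*(x+w)];s=c[4*y-32:4*(y+h)+32,4*x-32:4*(x+w)+32]
        r=cv2.minMaxLoc(cv2.matchTemplate(s,t,cv2.TM_CCOEFF_NORMED));print(n,(x,y),round(r[1],2),(r[3][0]-32)/4,(r[3][1]-32)/4)
E
python3 lv.py; python3 g.py 0 0
python3 - <<'E'
from h import *
# expected px shift for 0.02 rad at both ends of the board
d=np.array([np.cos(1.19),np.sin(1.19)]);k=np.array([.5763,.0046])
f=lambda x,z,t:np.r_[k+d*(x*np.cos(t)+z*np.sin(t)),.14+z*np.cos(t)-x*np.sin(t)]
for n in("scene","top"):
    for x in(-.155,.155):print(n,x,proj(n,f(x,.04,.02))-proj(n,f(x,.04,0)),proj(n,f(x,.04,0)))
E
```

```text
scene (248, 205) 0.58 -1.5 0.0
scene (330, 205) 0.78 4.0 -1.25
scene (300, 185) 0.97 0.25 0.0
top (385, 170) 0.97 0.25 0.0
top (330, 160) -0.36 3.0 -8.0
[ 1.2 -1.5 -2.1] [-0.001  0.003 -0.   ] 17.1833 [ 0.16  0.52  0.27  1.32 -0.    0.54] [0.6487 0.182  0.194 ] [-2.8 -1.3  5.6] 0.01292813936131295
scene -0.155 [[ 0.14686007 -0.56942384]] [[258.71934642 226.19090652]]
scene 0.155 [[0.13394775 0.45575219]] [[355.5132094  195.07732173]]
top -0.155 [[-0.09539388 -0.23149937]] [[405.0353362  188.45538883]]
top 0.155 [[-0.18865356  0.12454542]] [[277.95834227 141.05721704]]
```

```bash
sed -i 's/"scene":\[.*\],"top"/"scene":[(250,240,35,18),(246,240,16,18),(325,215,33,14),(345,176,14,16)],"top"/' lv.py; python3 lv.py
```

```text
scene (250, 240) 1.0 0.0 -0.5
scene (246, 240) 0.99 0.0 -0.25
scene (325, 215) 0.78 -0.25 1.0
scene (345, 176) 0.84 -7.5 2.0
top (385, 170) 0.97 0.25 0.0
top (330, 160) -0.36 3.0 -8.0
```

{"op": "step_arm", "data": {
  "moves": [
    [[0,0,0],[0,0,0],30],
    [[0,0,0],[0,0,0],50],
    [[0,0,0],[0,0,0],50],
    [[0,0,0],[0,0,0],50],
    [[0,0,-20],[0,0,0],50],
    [[0,0,-45],[0,0,0],50],
    [[0,0,-75],[0,0,0],50],
    [[0,0,-90],[0,0,0],50]
  ]
}}

```text
clock: 17.95
tcp_pos: [0.6489, 0.1817, 0.2856]
orientation: [0.002, 0.19, 0.982, -0.001]
wrist_force: [0.0, -0.5, 0.0]
finger_gap: 0.0503
grip_force: 0.0
```

{"op": "step_arm", "data": {
  "moves": [
    [[0,0,-20],[0,0,0],50],
    [[0,0,-25],[0,0,0],50],
    [[0,0,-25],[0,0,0],50],
    [[0,0,-25],[0,0,0],50]
  ]
}}

```text
clock: 18.28
tcp_pos: [0.6483, 0.1816, 0.3064]
orientation: [0.001, 0.19, 0.982, -0.002]
wrist_force: [0.4, -0.4, -0.2]
finger_gap: 0.0501
grip_force: 0.0
```

```bash
python3 lv.py; python3 g.py 0 0
python3 - <<'E'
from h import *
a=imaging.read_camera("scene")[150:300,210:420,::-1];b=imaging.read_camera("wrist")[:,:,::-1]
a=cv2.resize(a,(500,357),interpolation=2);b=cv2.resize(b,(300,188),interpolation=3);o=np.zeros((357,800,3),np.uint8);o[:,:500]=a;o[:188,500:]=b
cv2.imwrite("pics/s5.png",o)
E
```

```text
scene (250, 240) 1.0 0.0 -0.5
scene (246, 240) 0.99 0.0 -0.25
scene (325, 215) 0.78 -0.25 1.0
scene (345, 176) 0.99 0.25 0.25
top (385, 170) 0.97 0.25 0.0
top (330, 160) -0.37 3.0 -8.0
[  0.5  -0.2 109.4] [-0.004 -0.    -0.001] 18.3833 [ 0.16  0.53  0.55  1.6  -0.    0.54] [0.6478 0.1815 0.3054] [ 0.8  0.1 -0.2] 0.04996752171246329
```

View pics/s5.png

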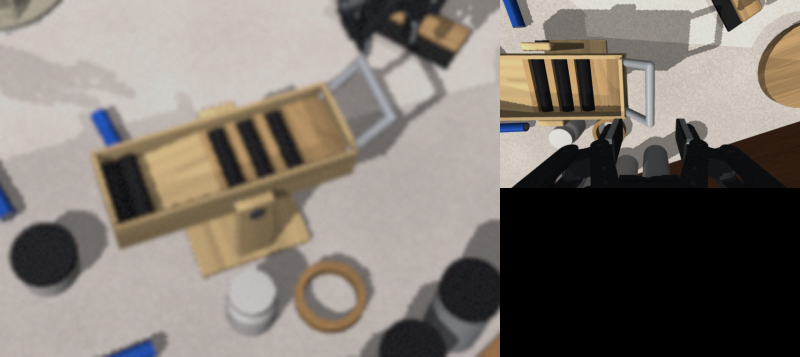

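The board is level to about 0.015 rad. The three rollers are in their pockets, two are in the channel, the gripper is clear, and the bystanders stand where they were.

```bash
python3 -c "
from workcell import env;print(env.hand_in())"
```

```text
the job is handed in; nothing more can be done
None
```

The job is done and handed in at about 18 s on the robot clock: three rollers are in their pockets, two are back in the channel, the board is level to about 0.015 rad, and the handle is released.

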